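# Set the driver dial, then hold a power adapter against a sprung stop

## Robot

A 6-joint arm with a two-finger parallel gripper is mounted at the origin on a cart in front of the work surface, level with it; the furniture and walls round the work are solid. World frame = base frame: x ahead of the robot, y to its left, z up, the work surface at z = 0. Lengths are in m, angles in rad, forces in N, time in s.
With the tool pointing down it reaches from about 0.4 to 0.825 m from the base axis. Payload 7 kg.
Tool frame: the origin (TCP) lies between the finger pads; the fingertips stand 11 mm ahead of it and the grasp point (between the pads) lies 8 mm behind it (arm.tips_ahead is the distance from the TCP to the fingertips, in m); z points along the fingers, x is the direction in which the jaws open and shut, and the axes are right-handed (so a half turn about z gives the same grasp; the last joint's range is limited). The gripper opens to 88 mm and grips with 3 to 60 N. Pads are 19 mm wide; open, the fingers measure 130 mm over their backs; the gripper's body (78 mm by 193 mm) begins 47 mm behind the grasp point.
Start: joints at [1.608, 0.359, 0.012, 0, -1.224, -0.288], TCP at [0.168, 0.654, 0.238] pointing down, gripper open.
Joint ranges: [-3.07, 3.07], [-1.43, 2.12], [-1.02, 1.25], [-3.03, 1.67], [-3.05, -0], [-3.03, 3.03]. Speed limits (rad/s): [2.39, 2.39, 3.01, 3.14, 3.14, 3.14].

## Interface

Orientations are given as [roll, pitch, yaw] about the fixed x, y, z axes, in that order (R = Rz(yaw) Ry(pitch) Rx(roll)).
In Python, from station import arm, optics, finder gives the robot as it stands. The module is installed in compiled form; this text tells all that it offers.
- The arm moves only by the tool apply_moves, never from a script. Its argument "increments" is one flat list of numbers, 6 for each row, row after row: the shift along the world's x, y, z in m, then the turn, a rotation vector about the world's x, y, z in rad. In form: [tx, ty, tz, rx, ry, rz, tx, ty, tz, rx, ry, rz, ...]. A call has 1 to 20 rows; each row shifts and turns the pose as measured when the row begins; what a row does not reach is not made up. A row lasts 1/12 s, in which the tool goes at most 41.7 mm and 7.16 degrees, less where a joint would pass 70% of its speed; a pose out of reach is approached as far as the arm can. A call with a gripper value outside its range is refused whole. "hand" is the closure, from 0 (fully open) to 1 (shut), set as the call begins (left out, the last holds). The fingers move at their own pace and stop on an object; "force" is the grip in N (left out, the last holds). Time passes only in rows, so rows that do not move let the fingers close. It gives the time, the measured TCP pose, the force and the opening at its end, in the units of the state.
- arm.get_state(): the state, without advancing time (a new reading comes with each control period).
- optics.grab_frame(name): name is "side" or "top" or "wrist"; returns the picture (420x560x3 uint8, red, green, blue); there is no depth.
- optics.camera_model(name): a dict with "fx", "fy", "cx", "cy" (pixels), "world_to_cam" (4x4, takes a point from world to camera coordinates); the wrist camera has in their place "T_tool_cam" (4x4, takes a point from camera to tool coordinates, whose origin is the TCP and whose axes are the tool frame's). Camera axes: x right, y up, looking along -z (the intrinsics and any distortion apply to the point x, -y, -z); pixel columns grow to the right and rows downward; lengths in m; the calibration is good to about 2 mm. A picture is of the moment at which its call begins: read the wrist's pose just before it. camera_model takes no time and is no camera call.
- arm.job_done(): hands the job in, once; it reports no verdict.
Trained networks look in the newest picture that a camera, given by its name, has taken for a name from the list of things; names that differ only in an ending like _2 or _b are one class to them, and where a whole thing is asked for, a point or a joint stands for the part that bears it (a point fixed in the world has none). Each returns a list of dicts, best first, with "conf" (0 to 1); they miss things now and then, are a little off and sometimes report something else, mostly with a low value. They report only what shows in the picture. A call takes as long as a camera call. They do not tell look-alikes from the thing itself.
- finder.find_in(camera, name): "box" ([left, top, right, bottom] in pixels, round what is visible of it).
- finder.landmark_of(camera, name): "point" ([column, row] in pixels: a listed point, or the origin of a listed thing).
The state is a dict: "t": time; "q": joint angles; "qd": joint speeds; "joint_efforts": joint torques, N m; "eef_pos": TCP position; "ee_rot": TCP orientation; "force": force on the tool from outside, world axes, zero at the start; "moment": the same for the moment, N m; "width": finger opening in m.
Only numpy, scipy, OpenCV 4.12 (cv2) and the standard library are available. Lean on these libraries where they do the work, as an engineer would, in place of code of your own. Each camera call takes 0.05 s, during which the arm holds its last target. There are 200 camera calls.

## Task

A colleague is about to fasten the black power adapter on the mounting jig, and you are the third hand: first turn the driver controller's dial so that its white pointer line lies at the orange tab, and leave it there. Then lay the adapter flat on the jig's plate, lengthwise and centred between the white lines, and press its end squarely against the sprung steel stop with a steady push of about 10 N (the tip of its red pointer over the green band), never ramming the stop to the end of its travel. Finish while still holding it pressed there, and leave the vial, the metal weight and the beaker where they stand.

Things in the scene. Friction and masses are not known exactly. Their poses are not given: they have to be found in the camera images.
- controller: grey box, 130 (its x) x 110 (its y) x 45 mm high, fixed to the bench; origin at the centre of its underside; z up. The dial stands on its top, at x = -12 mm, y = 0
- dial (a joint): the black dial on the controller, value in rad: 0 when its pointer points along the controller's +x, growing as it turns clockwise seen from above; turns from -2.36 to 2.36 and stays where it is left (friction about 0.03 N m)
- dial_grip (a point): centre of the top of the dial's grip bar, on the dial's axis, 72 mm above the bench; x along the bar towards the pointer end, z up. The bar is 44 mm long, 12 mm wide and 22 mm high (from 51 to 73 mm above the bench); under it a round skirt of radius 23.5 mm
- dial_pointer (a point): pointer end of the grip bar's top, 22 mm from the dial's axis; a white line on the bar's top runs from the axis to it
- mark: thin aluminium set ring (radius 34 mm, under 5 mm high) round the foot of the dial on the controller's top, fixed, with an orange tab; origin on the dial's axis at the controller's top (45 mm above the bench), its x points to the tab (27 to 41 mm from the axis): the direction that the dial's pointer must take. The pointer starts 0.5 to 1.5 rad counter-clockwise of it
- jig: dark steel plate 240 (its x) x 105 (its y) x 10 mm with a blue spring housing (top 50 mm above the bench) at its +x end, fixed to the bench; origin at the centre of its underside, so its upper face is 10 mm above the origin. White lines 64 mm apart (y = +32 and -32 mm) and a centre line y = 0 run along x in front of the stop. Nothing stands on the plate on the -x side of the stop
- stop (a joint): travel of the sprung stop in m: 0 as it stands free, growing as it is pushed along the jig's +x, 0.020 at its end; spring of 1 N per mm without preload, so 0.010 is 10 N. The tip of a red pointer moves with it along the top of the housing, over a green band that covers 7 to 13 mm of travel
- stop_face (a point): centre of the face of the steel stop (62 mm wide, 36 mm high) that looks to the jig's -x, 15 mm above the plate; moves with the stop; when free it is at x = 40 mm in the jig's frame. x as the jig's
- adapter: black power adapter, a loose box about 51 (its x) x 89 (its y, its length) x 30 mm, about 0.25 kg, lying on the bench; origin at the centre of its underside, z up. Either short end may go to the stop; its sides can be gripped across x
- vial: small vial, 18 mm wide, 44 mm high, upright beside the jig; origin at the centre of its underside; bystander
- weight: metal calibration weight, 22 mm wide, 44 mm high, beside the jig; origin at the centre of its underside; bystander
- beaker: small clear beaker, 52 mm wide, 60 mm high, beside the controller; origin at the centre of its underside; bystander
Things that resemble listed ones, but are neither listed nor needed, are in the scene too. There is more than one size of the adapter; the one meant has the size given above.

How it is judged:
By the outcome, as a careful person would: the job done as asked, in the order asked, and still so for the second after the job is handed in, while the arm keeps its last pose, push and grip.
It also fails if it takes over 54 s, if anything falls off the work surface, if the arm or the gripper's body presses on something with over 40 N, if the wrist force passes 120 N, or if a joint passes its speed limit or range.

## Working session

There is one attempt and no reset: what is moved stays moved. The work goes in short steps, Python scripts to look and compute and a tool call to move; the robot and the scene stay as the last step left them, time stands still between calls to the robot, and variables do not carry over. Pictures are saved under pics/ and viewed, about 8 in all and at most 12, crops included, and the job is handed in when it is done.

Besides the shell and the picture viewer there is one more tool, called after "Request:" by a JSON object that holds its "name" and its "arguments". apply_moves: Moves the arm, as the interface text tells. Its arguments: {"type":"object","properties":{"increments":{"type":"array"},"hand":{"type":"number"},"force":{"type":"number"}},"required":["increments"]}

```bash
mkdir -p pics
cat > h.py <<'E'
import numpy as np, cv2
from station import arm, optics, finder
from scipy.spatial.transform import Rotation as R
def ray(cam,px,st=None):
    m=optics.camera_model(cam)
    if cam=="wrist":
        st=st or arm.get_state(); T=np.eye(4); T[:3,:3]=R.from_euler('xyz',st['ee_rot']).as_matrix(); T[:3,3]=st['eef_pos']
        C=T@np.array(m['T_tool_cam'])
    else: C=np.linalg.inv(np.array(m['world_to_cam']))
    K=np.array([[m['fx'],0,m['cx']],[0,m['fy'],m['cy']],[0,0,1]]); 
    d=np.array(m.get('dist',m.get('distortion',np.zeros(5))),float)
    u=cv2.undistortPoints(np.array([[px]],float),K,d)[0,0]
    return C[:3,3], C[:3,:3]@np.array([u[0],-u[1],-1])
def at(cam,px,z,st=None):
    o,d=ray(cam,px,st); return o+d*(z-o[2])/d[2]
def proj(cam,p,st=None):
    m=optics.camera_model(cam)
    if cam=="wrist":
        st=st or arm.get_state(); T=np.eye(4); T[:3,:3]=R.from_euler('xyz',st['ee_rot']).as_matrix(); T[:3,3]=st['eef_pos']
        W=np.linalg.inv(T@np.array(m['T_tool_cam']))
    else: W=np.array(m['world_to_cam'])
    c=W@np.r_[p,1]; return np.array([m['cx']+m['fx']*c[0]/-c[2], m['cy']-m['fy']*c[1]/-c[2]])
def save(cam,n,img=None):
    f=optics.grab_frame(cam) if img is None else img
    cv2.imwrite(f'pics/{n}.png',f[:,:,::-1]); return f
E
python3 - <<'E'
from h import *
print(arm.get_state())
for c in ("top","side","wrist"):
    m=optics.camera_model(c); print(c,{k:np.round(v,3).tolist() for k,v in m.items()})
t=optics.grab_frame("top")
H={'controller':0,'dial_grip':.072,'dial_pointer':.072,'mark':.045,'jig':0,'stop_face':.025,'adapter':0,'vial':0,'weight':0,'beaker':0}
for n,z in H.items():
    for d in finder.landmark_of("top",n)[:4]: print(n,round(d['conf'],2),np.round(d['point'],1),np.round(at("top",d['point'],z),3))
save("top","top0",t)
s=save("side","side0")
E
```

```text
{'t': 0.0, 'q': array([ 1.60808603e+00,  3.59404974e-01,  1.10543038e-02, -3.24593940e-04,
       -1.22408640e+00, -2.88109480e-01]), 'qd': array([ 0.00173757, -0.00082861, -0.00112037, -0.00037936, -0.00101459,
        0.00059427]), 'joint_efforts': array([-8.07803626e-04, -5.82713842e+01,  2.93068850e+01,  6.99778005e+00,
        7.14774389e-03, -1.51418249e-04]), 'eef_pos': array([0.16744411, 0.65342118, 0.23661359]), 'ee_rot': array([-3.14141897e+00, -1.65982554e-03, -1.82172680e+00]), 'force': array([0.21264003, 1.0061319 , 0.36639252]), 'moment': array([-0.02462292, -0.06325588, -0.02516739]), 'width': 0.08785866688450636}
top {'fx': 509.496, 'fy': 509.496, 'cx': 278.395, 'cy': 213.982, 'world_to_cam': [[-0.005, -1.0, 0.01, -0.073], [0.998, -0.004, 0.065, -0.551], [-0.065, 0.01, 0.998, -1.249], [0.0, 0.0, 0.0, 1.0]]}
side {'fx': 518.974, 'fy': 518.974, 'cx': 279.909, 'cy': 211.317, 'world_to_cam': [[0.986, -0.166, -0.006, -0.55], [0.103, 0.581, 0.808, -0.075], [-0.13, -0.797, 0.59, -1.237], [0.0, 0.0, 0.0, 1.0]]}
wrist {'fx': 338.635, 'fy': 338.635, 'cx': 277.465, 'cy': 210.002
[... 236 characters left out ...]
rip 0.58 [161.4 246.3] [0.472 0.203 0.072]
mark 0.71 [155.9 235.3] [0.499 0.222 0.045]
mark 0.52 [162.5 243.6] [0.479 0.206 0.045]
jig 0.97 [284.8 227.6] [ 0.518 -0.092  0.   ]
jig 0.51 [207.9 238.4] [0.492 0.102 0.   ]
jig 0.16 [155.7 236.2] [0.498 0.233 0.   ]
stop_face 0.7 [284.3 211.6] [ 0.556 -0.09   0.025]
adapter 0.79 [339.5 168.8] [ 0.667 -0.231  0.   ]
adapter 0.67 [421.6 252. ] [ 0.455 -0.436  0.   ]
adapter 0.65 [375.  248.7] [ 0.464 -0.318  0.   ]
vial 0.48 [244.9 225.9] [0.523 0.009 0.   ]
weight 0.58 [315.3 200.9] [ 0.585 -0.169  0.   ]
weight 0.45 [374.8 248.3] [ 0.465 -0.318  0.   ]
beaker 0.74 [207.5 236.4] [0.497 0.103 0.   ]
beaker 0.24 [318.5 199.6] [ 0.588 -0.177  0.   ]
```

View pics/top0.png

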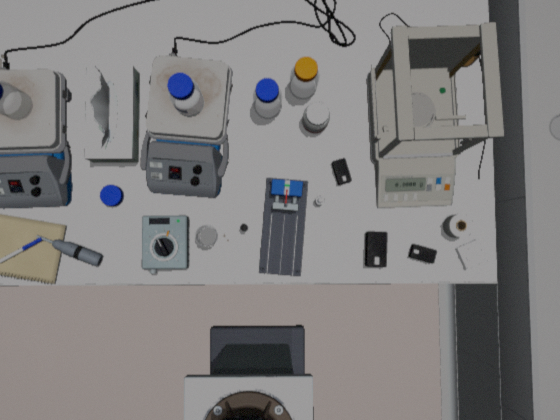

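View pics/side0.png

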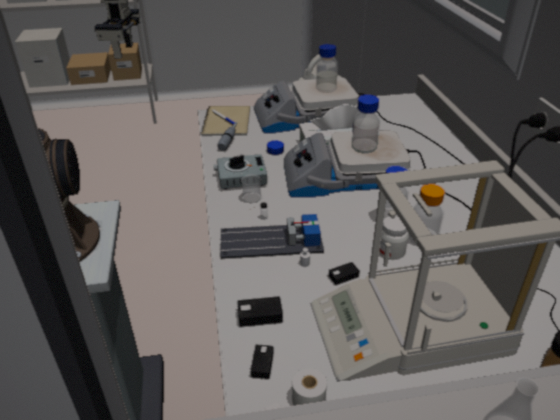

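The listed adapter is the largest of three black boxes, at about px (376,249) in the top view. The controller's dial is at (164,246), the jig at (284,227), the weight at (318,201), the vial at (244,227) and the beaker at (207,237). I'm moving over the dial for a close look.

Request:
{"name": "apply_moves", "arguments": {"increments": [0.0215,-0.032,0,0,0,0,0.0215,-0.032,0,0,0,0,0.0215,-0.032,0,0,0,0,0.0215,-0.032,0,0,0,0,0.0215,-0.032,0,0,0,0,0.0215,-0.032,0,0,0,0,0.0215,-0.032,0,0,0,0,0.0215,-0.032,0,0,0,0,0.0215,-0.032,0,0,0,0,0.0215,-0.032,0,0,0,0,0.0215,-0.032,0,0,0,0,0.0215,-0.032,0,0,0,0,0.0215,-0.032,0,0,0,0,0.0215,-0.032,0,0,0,0,0.005,-0.005,0,0,0,0]}}

```text
t: 1.85
eef_pos: [0.4799, 0.1809, 0.2386]
ee_rot: [-3.137, 0.006, -1.812]
force: [-0.3, 0.5, -0.5]
width: 0.0874
```

Run:
```python
from h import *
st=arm.get_state(); f=save("wrist","w0"); print(st['eef_pos'],st['ee_rot'])
for n,z in {'dial_grip':.073,'dial_pointer':.073,'mark':.045,'controller':0,'beaker':0}.items():
    for d in finder.landmark_of("wrist",n)[:3]: print(n,round(d['conf'],2),np.round(d['point'],1),np.round(at("wrist",d['point'],z,st),4))
```

```text
[0.47988453 0.18093332 0.23858309] [-3.13741431  0.00627964 -1.81225731]
dial_grip 0.68 [260.  207.2] [0.472  0.2013 0.073 ]
dial_pointer 0.87 [244.8 189.3] [0.4926 0.2108 0.073 ]
controller 0.74 [257.5 179.5] [0.4848 0.2051 0.    ]
beaker 0.85 [348.  141.9] [0.5021 0.0956 0.    ]
```

View pics/w0.png

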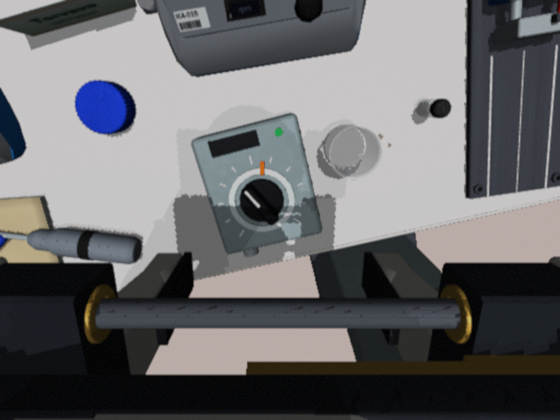

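Dial pointer end is at px (245,190), its axis near (260,203), and the orange tab at (262,168). The beaker is at (348,150).

Run:
```python
from h import *
f=cv2.imread('pics/w0.png'); st=arm.get_state()
hsv=cv2.cvtColor(f,cv2.COLOR_BGR2HSV)
m=cv2.inRange(hsv,(5,130,120),(22,255,255)); m[:140]=0;m[200:]=0;m[:,:200]=0;m[:,330:]=0
ys,xs=np.nonzero(m); print(len(xs),xs.mean(),ys.mean(),ys.min(),ys.max())
w=cv2.inRange(hsv,(0,0,150),(180,60,255)); w[:185]=0;w[212:]=0;w[:,:238]=0;w[:,270:]=0
c=f[160:240,215:315]; cv2.imwrite('pics/w0c.png',cv2.resize(c,None,fx=7,fy=7,interpolation=cv2.INTER_CUBIC))
tab=at("wrist",(xs.mean(),ys.mean()),.049,st); print('tab',tab)
for a in ([.472,.2013],[.4728,.2]):
  print(np.linalg.norm(tab[:2]-a),'tab ang',np.arctan2(tab[1]-a[1],tab[0]-a[0]))
# controller/dial from line: px of white line near axis
for p in ((244.8,189.3),(260,207.2)): print(at("wrist",p,.073,st))
```

```text
51 261.52941176470586 167.88235294117646 162 174
tab [0.5025606 0.197431  0.049    ]
0.030804533972296776 tab ang -0.12593096113832197
0.02987127311791342 tab ang -0.08610871493094799
[0.49035209 0.2156806  0.073     ]
[0.46982492 0.20610697 0.073     ]
```

View pics/w0c.png

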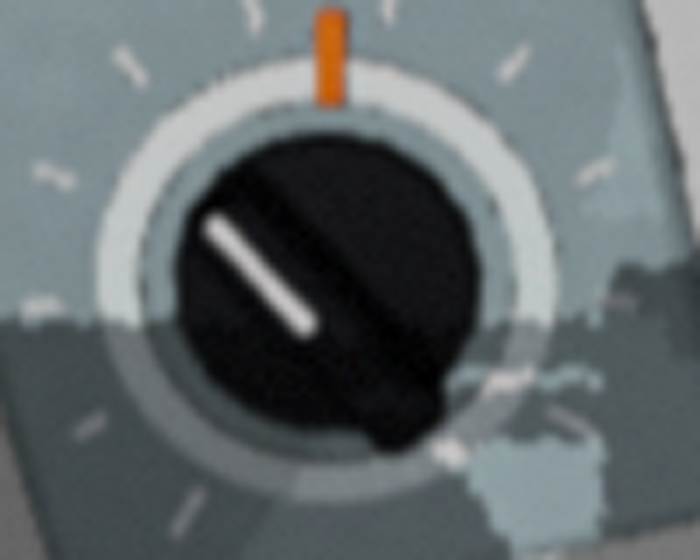

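Run:
```python
from h import *
st=dict(eef_pos=[0.47988453,0.18093332,0.23858309],ee_rot=[-3.13741431,0.00627964,-1.81225731])
A=at("wrist",(259.3,206.7),.073,st);P=at("wrist",(245,191.7),.073,st)
C=at("wrist",(261.4,199.8),.048,st);T0=at("wrist",(262.3,161.7),.049,st);T1=at("wrist",(262.3,175),.049,st)
print('axis',A,'ringc',C,'len',np.linalg.norm(P-A))
g=lambda v:np.arctan2(v[1],v[0])
print('line ang',g(P-A),'P-C',g(P-C),'tab',g(T0-T1),g(T0-C),g(T1-C),np.linalg.norm(T0-C),np.linalg.norm(T1-C))
s=arm.get_state();print(s['t'],s['eef_pos'],s['ee_rot'])
```

```text
axis [0.47264913 0.20185824 0.073     ] ringc [0.47241745 0.20114331 0.048     ] len 0.019982488237131907
line ang 0.49054929383742546 P-C 0.5159522029771592 tab -0.2549406869831571 -0.2796106369054391 -0.29224547690073155 0.03969710718582929 0.026266145581433264
2.15 [0.47779624 0.18567628 0.23835368] [-3.13794956  0.00672198 -1.80832528]
```

Request:
{"name": "apply_moves", "arguments": {"increments": [-0.001,0.003,-0.015,0,0,0.11,-0.001,0.003,-0.015,0,0,0.11,-0.001,0.003,-0.015,0,0,0.11,-0.001,0.003,-0.015,0,0,0.11,-0.001,0.003,-0.015,0,0,0.11,0,0.001,-0.01,0,0,0.11,0,0,-0.005,0,0,0.07,0,0,0,0,0,0], "hand": 0.6, "force": 20}}

```text
t: 2.82
eef_pos: [0.4681, 0.2124, 0.1463]
ee_rot: [-3.135, 0.012, -1.026]
force: [-0.6, 0.1, -0.3]
width: 0.0399
```

Request:
{"name": "apply_moves", "arguments": {"increments": [0.002,-0.005,-0.015,-0.006,0,-0.025,0.001,-0.003,-0.015,-0.004,0,-0.015,0,-0.001,-0.012,0,0,0,0,0,-0.005,0,0,0,0,0,0,0,0,0]}}

```text
t: 3.23
eef_pos: [0.4702, 0.2089, 0.1001]
ee_rot: [-3.136, 0.004, -1.071]
force: [0.2, 0.1, 0.3]
width: 0.0349
```

Request:
{"name": "apply_moves", "arguments": {"increments": [0.002,-0.005,-0.004,0,0,-0.005,0.001,-0.002,-0.008,0,0,0,0,-0.001,-0.008,0,0,0,0,0,-0.003,0,0,0,0,0,0,0,0,0]}}

```text
t: 3.65
eef_pos: [0.4743, 0.2023, 0.0775]
ee_rot: [-3.132, 0.004, -1.077]
force: [-0.6, -0.6, 0.3]
width: 0.035
```

Run:
```python
from h import *
s=arm.get_state();print(s['t'],s['eef_pos'],s['ee_rot'],s['q'],s['force'])
```

```text
3.65 [0.47433144 0.20225077 0.07753275] [-3.13212829  0.00446432 -1.07652136] [ 0.78294878  0.2608297  -0.54732987 -0.00231972 -0.75229445  1.28378687] [-0.6420568  -0.55395346  0.29116788]
```

Request:
{"name": "apply_moves", "arguments": {"increments": [-0.0015,-0.0005,-0.005,0,0,0,0,0,-0.004,0,0,0,0,0,-0.002,0,0,0,0,0,0,0,0,0]}}

```text
t: 3.98
eef_pos: [0.4729, 0.2016, 0.0656]
ee_rot: [-3.132, 0.005, -1.077]
force: [-0.0, -0.3, 0.2]
width: 0.0353
```

Request:
{"name": "apply_moves", "arguments": {"increments": [0,0,0,0,0,0,0,0,0,0,0,0,0,0,0,0,0,0,0,0,0,0,0,0,0,0,0,0,0,0,0,0,0,0,0,0], "hand": 1, "force": 15}}

```text
t: 4.48
eef_pos: [0.4727, 0.2025, 0.0659]
ee_rot: [-3.131, 0.006, -1.077]
force: [3.0, -2.5, -3.5]
width: 0.0115
```

Request:
{"name": "apply_moves", "arguments": {"increments": [0,0,0,0,0,-0.08,0,0,0,0,0,-0.08,0,0,0,0,0,-0.08,0,0,0,0,0,-0.08,0,0,0,0,0,-0.08,0,0,0,0,0,-0.08,0,0,0,0,0,-0.08,0,0,0,0,0,-0.06,0,0,0,0,0,0]}}

```text
t: 5.23
eef_pos: [0.4729, 0.2013, 0.0658]
ee_rot: [-3.131, 0.004, -1.726]
force: [0.3, 1.4, -1.8]
width: 0.0118
```

Request:
{"name": "apply_moves", "arguments": {"increments": [0,0,0,0,0,-0.07,0,0,0,0,0,-0.04,0,0,0,0,0,-0.01,0,0,0,0,0,0]}}

```text
t: 5.57
eef_pos: [0.4728, 0.2012, 0.0658]
ee_rot: [-3.131, 0.003, -1.843]
force: [0.2, 1.7, -1.4]
width: 0.0117
```

Request:
{"name": "apply_moves", "arguments": {"increments": [0,0,0,0,0,0,0,0,0,0,0,0,0,0,0,0,0,0,0,0,0,0,0,0,0,0,0.01,0,0,0,0,0,0.03,0,0,0,0,0,0.035,0,0,0,0,0,0.035,0,0,0,0,0,0.03,0,0,0,0,0,0,0,0,0,0,0,0,0,0,0], "hand": 0.55}}

```text
t: 6.48
eef_pos: [0.4715, 0.1989, 0.2164]
ee_rot: [-3.131, 0.002, -1.834]
force: [-1.1, 0.0, -0.9]
width: 0.0395
```

```bash
cat > dial.py <<'E'
from h import *
import sys
st=arm.get_state(); f=save("wrist",sys.argv[1]); print(st['t'],st['eef_pos'],st['ee_rot'],st['width'])
for n in ('dial_pointer','dial_grip'):
    for d in finder.landmark_of("wrist",n)[:1]: print(n,d,at("wrist",d['point'],.073,st))
x,y=proj("wrist",[.4725,.2015,.06],st).astype(int); x0,y0=x-50,y-45
cv2.imwrite('pics/%sc.png'%sys.argv[1],cv2.resize(f[y0:y0+80,x0:x0+100,::-1],None,fx=7,fy=7,interpolation=cv2.INTER_CUBIC)); print(x0,y0)
import json; json.dump(dict(eef_pos=list(st['eef_pos']),ee_rot=list(st['ee_rot'])),open('st.json','w'))
E
python3 dial.py w1
```

```text
6.4833 [0.47149217 0.19888849 0.21642645] [-3.13080711e+00  1.58072346e-03 -1.83418258e+00] 0.03948511830140522
dial_pointer {'point': [275.1, 179.0], 'conf': 0.88} [0.49218374 0.19576227 0.073     ]
dial_grip {'point': [276.6, 199.9], 'conf': 0.61} [0.47360589 0.19943535 0.073     ]
224 152
```

View pics/w1c.png

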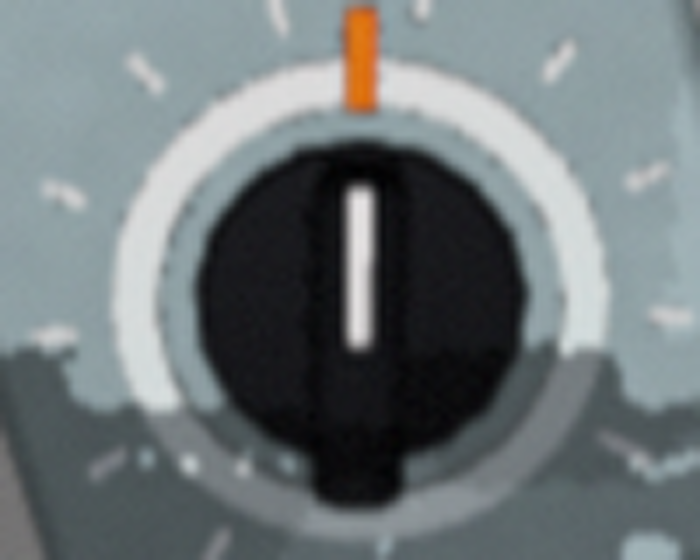

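The pointer line now sits on the orange tab: both are at crop column ~360, which is within ~0.02 rad. Next I'm surveying the jig.

Request:
{"name": "apply_moves", "arguments": {"increments": [0.004,-0.03,0.008,0,0,0,0.004,-0.036,0.008,0,0,0,0.004,-0.036,0.008,0,0,0,0.004,-0.036,0.004,0,0,0,0.004,-0.036,0.004,0,0,0,0.004,-0.036,0,0,0,0,0.004,-0.036,0,0,0,0,0,-0.02,0,0,0,0,0,-0.005,0,0,0,0,0,0,0,0,0,0], "hand": 0}}

```text
t: 7.47
eef_pos: [0.4922, -0.0851, 0.2349]
ee_rot: [3.131, -0.016, -1.829]
force: [0.3, -0.2, -0.4]
width: 0.0874
```

Run:
```python
from h import *
import json
st=arm.get_state(); f=save("wrist","w2"); print(st['t'],st['eef_pos'],st['ee_rot'])
json.dump(dict(eef_pos=list(st['eef_pos']),ee_rot=list(st['ee_rot'])),open('st2.json','w'))
for n,z in {'jig':0,'stop_face':.025,'adapter':0,'vial':0,'weight':0}.items():
    for d in finder.landmark_of("wrist",n)[:3]: print(n,round(d['conf'],2),np.round(d['point'],1),np.round(at("wrist",d['point'],z,st),4))
```

```text
7.4667 [ 0.49219158 -0.08513772  0.23488918] [ 3.13116178 -0.01573106 -1.82913483]
jig 0.64 [269.6 151.2] [ 0.5213 -0.0875  0.    ]
jig 0.56 [  2. 262.] [0.4754 0.265  0.    ]
stop_face 0.7 [264.7 112.3] [ 0.5637 -0.0941  0.025 ]
adapter 0.57 [480.4 148.4] [ 0.4631 -0.3178  0.    ]
vial 0.59 [188.8 174.2] [0.5198 0.0081 0.    ]
```

View pics/w2.png

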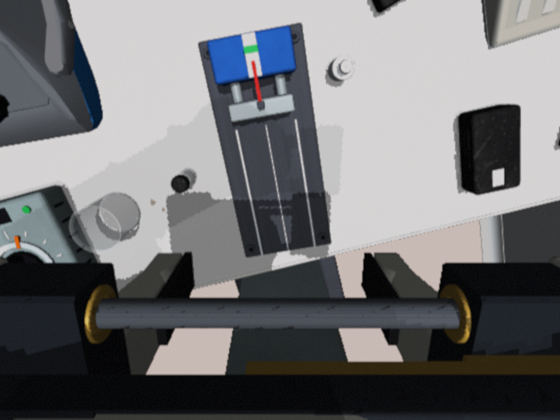

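The jig's white lines run from (236,128)→(262,255) and (296,120)→(323,243), with the centre line (266,125)→(289,249). The stop is near (262,108) and the adapter is a black box at about (490,148).

Run:
```python
from h import *
import json
st=json.load(open('st2.json'))
W=lambda p,z:at("wrist",p,z,st)
for n,(a,b) in dict(l=((236,128),(262,255)),c=((266,125),(289,249)),r=((296,120),(323,243))).items():
    A,B=W(a,.01),W(b,.01); print(n,A[:2],B[:2],'ang',np.arctan2(*(A-B)[1::-1]),'mid at x=.5:',B[1]+(A[1]-B[1])*(.5-B[0])/(A[0]-B[0]))
P=[W(p,.01) for p in ((200,42),(302,24),(329,242),(247,257))]
print(np.round(P,4)); print([np.linalg.norm(P[i]-P[i-1]) for i in range(4)], 'ctr',np.mean(P,0))
# refine white lines by brightness ridge
f=cv2.imread('pics/w2.png',0).astype(float)
for n,(a,b) in dict(l=((236,128),(260,245)),c=((267,130),(287,238)),r=((297,125),(321,235))).items():
    pts=[]
    for t in np.linspace(.05,.95,40):
        x=a[0]+t*(b[0]-a[0]); y=int(round(a[1]+t*(b[1]-a[1]))); x0=int(x)-6; row=f[y,x0:x0+13]; row=row-np.median(row)
        row[row<12]=0
        if row.sum()>20: pts.append(W((x0+(row*np.arange(13)).sum()/row.sum(),y),.01)[:2])
    pts=np.array(pts,np.float32); vx,vy,x0,y0=cv2.fitLine(pts,cv2.DIST_HUBER,0,.001,.001).ravel(); print(n,len(pts),'ang',np.arctan(vy/vx),'y@.5',y0+vy/vx*(.5-x0))
print('stop top edge row face', [W(p,.046)[:2] for p in ((230,122),(294,109))])
```

```text
l [ 0.55560959 -0.05987263] [ 0.40514352 -0.04651194] ang -0.08856308470581084 mid at x=.5: -0.05493475188676251
c [ 0.55040707 -0.0915487 ] [ 0.40424787 -0.07978935] ang -0.08028280785595591 mid at x=.5: -0.0874931627373957
r [ 0.54721386 -0.12363667] [ 0.40116512 -0.12082942] ang -0.019218963585515638 mid at x=.5: -0.12272915982441686
[[ 0.6439 -0.0498  0.01  ]
 [ 0.6339 -0.151   0.01  ]
 [ 0.4005 -0.128   0.01  ]
 [ 0.4073 -0.0284  0.01  ]]
[np.float64(0.2375382171198027), np.float64(0.10173052468648078), np.float64(0.23444203462715912), np.float64(0.09985948300907116)] ctr [ 0.52141759 -0.0893045   0.01      ]
l 40 ang -0.08687125 y@.5 -0.05451411
c 40 ang -0.087003335 y@.5 -0.08663526
r 40 ang -0.078704275 y@.5 -0.11875551
stop top edge row face [array([ 0.56420946, -0.0602725 ]), array([ 0.56009439, -0.12231635])]
```

Request:
{"name": "apply_moves", "arguments": {"increments": [-0.003,-0.03,0.003,0,0,0,-0.004,-0.036,0.003,0,0,0,-0.004,-0.036,0.003,0,0,0,-0.004,-0.036,0.003,0,0,0,-0.004,-0.036,0.003,0,0,0,-0.003,-0.03,0,0,0,0,0,-0.01,0,0,0,0,0,0,0,0,0,0,0,0,0,0,0,0]}}

```text
t: 8.52
eef_pos: [0.4735, -0.2966, 0.2533]
ee_rot: [3.138, -0.014, -1.806]
force: [-0.2, -0.0, -0.7]
width: 0.0876
```

Run:
```python
from h import *
import json
st=arm.get_state(); f=save("wrist","w3"); print(st['t'],st['eef_pos'],st['ee_rot'])
json.dump(dict(eef_pos=list(st['eef_pos']),ee_rot=list(st['ee_rot'])),open('st3.json','w'))
for d in finder.landmark_of("wrist",'adapter')[:3]: print(round(d['conf'],2),np.round(d['point'],1),np.round(at("wrist",d['point'],0,st),4))
g=cv2.cvtColor(f,cv2.COLOR_RGB2GRAY); x,y=proj("wrist",[.464,-.318,.02],st).astype(int); print(x,y)
print(g[y-60:y+61:8, x-56:x+57:8])
```

```text
8.5167 [ 0.47350168 -0.29656588  0.253327  ] [ 3.13782716 -0.01376169 -1.80649945]
0.72 [290.6 181.1] [ 0.461  -0.3134  0.    ]
0.72 [172.7  19.2] [ 0.6589 -0.2321  0.    ]
0.65 [393.4 164.9] [ 0.4512 -0.4371  0.    ]
294 181
[[200 202 201 202 201 210 216 216 216 215 215 215 216 217 215]
 [202 201 201 201 201 202 216 216 201 200 201 202 202 215 215]
 [201 202 203 202 202 201 201 202 199 202 200 202 201 216 216]
 [203 200 200 201 158  28  15  21  28  27 202 200 201 216 215]
 [202 202 201 200  29  34  37  32  26  31 201 202 201 215 217]
 [201 201 200 201  29  30  30  34  26  26 203 202 201 216 213]
 [200 200 202 200  42  30  34  31  24  25 201 199 200 216 215]
 [201 201 200 200 130  30  27  29  25  24 194 201 200 216 216]
 [201 199 199 200 141  43  28  29  24  24 114 199 199 215 216]
 [216 215 213 216 217  33  37  28  24  24  25 211 216 215 215]
 [130 130 127 131 131  16  25 124 165  13  13 182 216 215 216]
 [129 131 132 129 130  57  24  50 167  20  17 212 215 215 215]
 [129 131 132 132 213 182  35  21  15  57 122 212 216 216 216]
 [130 131 131 129 132 215 204 132 131 130 131 212 215 216 215]
 [131 132 132 130 129 215 206 131 132 131 129 212 206 206 191]
 [130 129 130 130 130 130 129 132 133 138 189 191 193 192 194]]
```

View pics/w3.png

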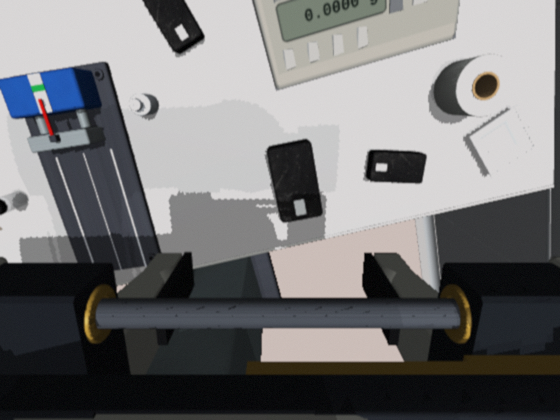

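The adapter spans px (268,141)–(322,222) with its length roughly along the image vertical; the smaller look-alikes are at (396,166) and (175,25). I'm fitting the box pose to its silhouette.

Run:
```python
from h import *
import json
from scipy.optimize import minimize
st=json.load(open('st3.json')); f=cv2.imread('pics/w3.png',0)
m=np.zeros_like(f); m[135:228,258:335]=(f[135:228,258:335]<75)
n,lab,s,_=cv2.connectedComponentsWithStats(m); k=1+np.argmax(s[1:,4]); m=(lab==k).astype(np.uint8)
c,_=cv2.findContours(m,0,2); hull=cv2.convexHull(max(c,key=len)); M=np.zeros((420*4,560*4),np.uint8); 
cv2.fillConvexPoly(M,(hull*4+2).astype(np.int32),1)
def poly(p):
    ca,sa=np.cos(p[2]),np.sin(p[2]); P=[proj("wrist",[p[0]+ca*a-sa*b,p[1]+sa*a+ca*b,z],st) for a in(-.0255,.0255) for b in(-.0445,.0445) for z in(0,.03)]
    return cv2.convexHull(np.array(P,np.float32))
def cost(p):
    Q=np.zeros_like(M); cv2.fillConvexPoly(Q,(poly(p)*4+2).astype(np.int32),1); return 1-(Q&M).sum()/(Q|M).sum()
best=min((minimize(cost,[.463,-.316,a],method='Nelder-Mead',options=dict(initial_simplex=[[.463,-.316,a],[.473,-.316,a],[.463,-.306,a],[.463,-.316,a+.1]])) for a in (-1.7,-1.57,-1.45)),key=lambda r:r.fun)
print(best.x,1-best.fun,s[k], 'length axis ang',best.x[2]+np.pi/2)
s=arm.get_state(); print(s['eef_pos'],s['ee_rot'])
```

```text
[ 0.46316822 -0.31745126 -1.60044462] 0.9251518218623481 [ 267  139   56   83 3243] length axis ang -0.029648292074447635
[ 0.47365828 -0.29577532  0.25342976] [ 3.13795595 -0.01373091 -1.80504606]
```

Request:
{"name": "apply_moves", "arguments": {"increments": [-0.003,-0.006,-0.015,0.006,-0.003,0.06,-0.003,-0.006,-0.03,0.005,-0.003,0.06,-0.003,-0.005,-0.032,0,0,0.05,0,-0.002,-0.032,0,0,0.01,0,0,-0.03,0,0,0,0,0,-0.015,0,0,0,0,0,-0.005,0,0,0,0,0,0,0,0,0]}}

```text
t: 9.28
eef_pos: [0.4689, -0.3048, 0.0929]
ee_rot: [-3.131, -0.002, -1.6]
force: [0.4, -0.6, 0.8]
width: 0.0875
```

Request:
{"name": "apply_moves", "arguments": {"increments": [-0.003,-0.006,-0.005,0,0.004,0,-0.002,-0.004,-0.01,0,0.003,0,-0.001,-0.002,-0.012,0,0,0,0,0,-0.005,0,0,0,0,0,0,0,0,0]}}

```text
t: 9.7
eef_pos: [0.4667, -0.3172, 0.0637]
ee_rot: [-3.131, -0.005, -1.596]
force: [-0.2, 0.2, -0.1]
width: 0.0875
```

Run:
```python
from h import *
s=arm.get_state();print(s['t'],s['eef_pos'],s['ee_rot'],R.from_euler('xyz',s['ee_rot']).as_matrix()[:,2],s['qd'].round(3))
```

```text
9.7 [ 0.46667761 -0.31719302  0.06366268] [-3.13071897 -0.00515394 -1.59588347] [ 0.01074077 -0.00542475 -0.9999276 ] [-0.005 -0.006  0.007  0.002 -0.007  0.005]
```

Request:
{"name": "apply_moves", "arguments": {"increments": [-0.002,0,-0.008,0.006,0.012,0,-0.001,0,-0.012,0,0.003,0,0,0,-0.012,0,0,0,0,0,-0.006,0,0,0,0,0,-0.002,0,0,0,0,0,0,0,0,0]}}

```text
t: 10.2
eef_pos: [0.4647, -0.3181, 0.0218]
ee_rot: [3.139, 0.0, -1.596]
force: [-0.2, 0.0, -0.2]
width: 0.0876
```

Run:
```python
from h import *
s=arm.get_state();print(s['t'],s['eef_pos'],s['ee_rot'],R.from_euler('xyz',s['ee_rot']).as_matrix()[:,2],s['force'])
```

```text
10.2 [ 0.46466472 -0.31809553  0.02181912] [ 3.13867016e+00  1.83826299e-05 -1.59624708e+00] [-2.92107422e-03  9.27481045e-05 -9.99995729e-01] [-0.19299888  0.043953   -0.17042119]
```

Down the last 6 mm, then close.

Request:
{"name": "apply_moves", "arguments": {"increments": [-0.001,0.0005,-0.003,0,0,0,0,0,-0.0025,0,0,0,0,0,0,0,0,0]}}

```text
t: 10.45
eef_pos: [0.4639, -0.3177, 0.0162]
ee_rot: [3.139, -0.0, -1.596]
force: [-0.3, -1.0, 0.5]
width: 0.0874
```

Request:
{"name": "apply_moves", "arguments": {"increments": [0,0,0,0,0,0,0,0,0,0,0,0,0,0,0,0,0,0,0,0,0,0,0,0,0,0,0,0,0,0,0,0,0,0,0,0,0,0,0,0,0,0,0,0,0,0,0,0], "hand": 1, "force": 30}}

```text
t: 11.12
eef_pos: [0.4649, -0.3179, 0.0177]
ee_rot: [-3.141, -0.001, -1.596]
force: [-0.5, 1.1, -1.1]
width: 0.05
```

Request:
{"name": "apply_moves", "arguments": {"increments": [0,0,0.015,0,0,0,0,0,0.025,0,0,0,0,0,0.025,0,0,0,0.003,0.02,0.005,0,0,-0.01,0.004,0.033,0,0,0,-0.01,0.004,0.033,0,0,0,-0.01,0.004,0.033,0,0,0,-0.01,0.004,0.033,0,0,0,-0.01,0.004,0.033,0,0,0,-0.01,0.003,0.025,0,0,0,0,0.002,0.01,0,0,0,0,0,0,0,0,0,0,0,0,0,0,0,0]}}

```text
t: 12.2
eef_pos: [0.4879, -0.088, 0.0871]
ee_rot: [3.134, 0.003, -1.664]
force: [-0.7, 0.1, -2.7]
width: 0.0493
```

Run:
```python
from h import *
s=arm.get_state();print(s['t'],s['eef_pos'],s['ee_rot'],R.from_euler('xyz',s['ee_rot']).as_matrix()[:,2],s['force'],s['width'])
```

```text
12.2 [ 0.487874   -0.08801312  0.08712023] [ 3.13423516e+00  2.86078368e-03 -1.66425328e+00] [-0.00705836  0.00353482 -0.99996884] [-0.69773492  0.06239052 -2.66337117] 0.04927178185722427
```

Request:
{"name": "apply_moves", "arguments": {"increments": [0.001,0.001,-0.01,-0.003,-0.006,0.006,0.001,0.001,-0.015,-0.001,-0.003,0.003,0,0,-0.012,0,0,0,0,0,-0.005,0,0,0,0,0,0,0,0,0,0,0,0,0,0,0]}}

```text
t: 12.7
eef_pos: [0.4889, -0.0908, 0.0436]
ee_rot: [-3.14, -0.001, -1.659]
force: [1.0, -0.1, -2.3]
width: 0.0501
```

Run:
```python
from h import *
import json
s=arm.get_state();f=save("wrist","w4");print(s['t'],s['eef_pos'],s['ee_rot'],R.from_euler('xyz',s['ee_rot']).as_matrix()[:,2],s['force'],s['width'])
json.dump(dict(eef_pos=list(s['eef_pos']),ee_rot=list(s['ee_rot'])),open('st4.json','w'))
```

```text
12.7 [ 0.48889754 -0.09083     0.04355662] [-3.14036747e+00 -1.07845225e-03 -1.65896794e+00] [ 0.00112546 -0.00118215 -0.99999867] [ 0.95713916 -0.12723168 -2.32235128] 0.05005981326861729
```

View pics/w4.png

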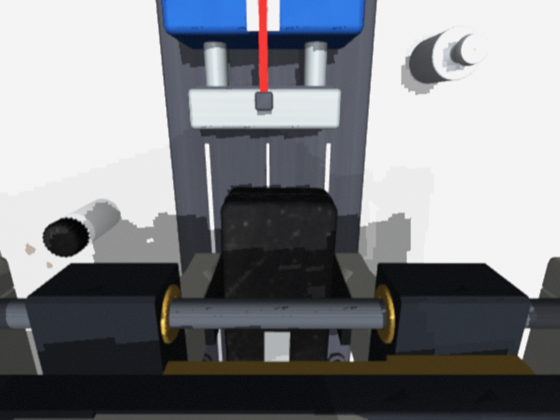

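The adapter is held between the pads, with its top at columns 220–336 and its front edge at row ~195–205. It points at the stop (190–340, bottom row 128), with the lines at columns ~208, 268 and 328, and it looks about 3 mm right of centre.

```bash
cat > meas.py <<'E'
from h import *
import json,sys
def ridge(f,a,b,z,st,inv=False):
    pts=[]
    for t in np.linspace(.05,.95,40):
        x=a[0]+t*(b[0]-a[0]); y=int(round(a[1]+t*(b[1]-a[1]))); x0=int(x)-5; r=f[y,x0:x0+11]-np.median(f[y,x0:x0+11]); r[r<15]=0
        if r.sum()>20: pts.append(at("wrist",(x0+(r*np.arange(11)).sum()/r.sum(),y),z,st)[:2])
    pts=np.array(pts,np.float32); vx,vy,x0,y0=cv2.fitLine(pts,cv2.DIST_HUBER,0,.001,.001).ravel(); return len(pts),float(np.arctan(vy/vx)),float(y0+vy/vx*(.5-x0))
def edge(f,rows,c,z,st):   # strongest horizontal gradient near col c
    pts=[]
    for y in rows:
        g=np.abs(np.gradient(cv2.GaussianBlur(f,(3,3),0)[y,c-8:c+9])); pts.append(at("wrist",(c-8+np.argmax(g),y),z,st)[:2])
    pts=np.array(pts,np.float32); vx,vy,x0,y0=cv2.fitLine(pts,cv2.DIST_HUBER,0,.001,.001).ravel(); return float(np.arctan(vy/vx)),float(y0+vy/vx*(.5-x0))
E
python3 - <<'E'
from meas import *
st=json.load(open('st4.json')); f=cv2.imread('pics/w4.png',0).astype(np.float32)
print('l',ridge(f,(207,145),(213,245),.01,st)); print('c',ridge(f,(268,147),(270,182),.01,st)); print('r',ridge(f,(328,147),(325,187),.01,st))
zt=st['eef_pos'][2]+.0123
for r in (206,212,220,235,250): print(r,f[r,214:228].astype(int),f[r,328:342].astype(int))
print('aL',edge(f,range(208,250),221,zt,st)); print('aR',edge(f,range(208,250),336,zt,st))
print('front top', at("wrist",(278,202),zt,st), at("wrist",(278,190),zt-.03,st))
P=[at("wrist",p,.046,st) for p in ((190,128),(340,128))]; print('stop bottom?',P)
P=[at("wrist",p,.043,st) for p in ((190,128),(340,128))]; print('stop',P, np.linalg.norm(P[0]-P[1]))
E
```

```text
l (40, -0.0867970734834671, -0.05444658175110817)
c (40, -0.09130020439624786, -0.08631933480501175)
r (40, -0.08444853127002716, -0.11864934861660004)
206 [83 83 81 84 84 85 83 63 33 23 27 29 31 37] [27 27 25 23 23 21 22 46 74 83 84 85 85 88]
212 [81 82 84 82 85 79 50 28 25 32 36 38 41 41] [45 50 46 40 32 31 30 23 26 53 81 87 87 87]
220 [110  83  83  83  85  84  76  41  25  32  34  40  39  43] [38 34 32 33 34 31 28 23 26 41 45 46 46 46]
235 [114  59  44  43  44  45  41  20  22  29  33  36  36  40] [46 40 30 22 18 14 16 24 40 45 44 46 45 45]
250 [163 114  57  42  45  44  42  30  19  26  31  32  34  36] [18 16 15 16 15 14 23 42 45 46 47 42 47 46]
aL (-0.088406041264534, -0.06463870406150818)
aR (-0.10397673398256302, -0.11628036946058273)
front top [ 0.53220809 -0.09479688  0.05585662] [ 0.52978982 -0.09467954  0.02585662]
stop bottom? [array([ 0.56437841, -0.06106896,  0.046     ]), array([ 0.55888706, -0.12297962,  0.046     ])]
stop [array([ 0.56424486, -0.06030475,  0.043     ]), array([ 0.55863916, -0.12350462,  0.043     ])] 0.06344798955312539
```

Request:
{"name": "apply_moves", "arguments": {"increments": [0,0.003,-0.003,0,0,0,0,0.0015,-0.005,0,0,0,0,0,-0.003,0,0,0,0,0,0,0,0,0]}}

```text
t: 13.08
eef_pos: [0.4902, -0.0864, 0.0335]
ee_rot: [-3.137, -0.0, -1.66]
force: [-0.5, 0.0, -2.1]
width: 0.0501
```

```bash
cat > s.py <<'E'
from h import *
s=arm.get_state();z=R.from_euler('xyz',s['ee_rot']).as_matrix()[:,2];p=s['eef_pos']
print(s['t'],'p',p.round(4),'yaw+1.6585',round(s['ee_rot'][2]+1.6585,4),'zdir',z.round(4),'F',s['force'].round(2),'M',s['moment'].round(2),'w',round(s['width'],4),'lat err',round(p[1]-(-.0866-.0877*(p[0]-.489)),4))
E
python3 s.py
```

```text
13.0833 p [ 0.4902 -0.0864  0.0335] yaw+1.6585 -0.0017 zdir [ 4.8e-03 -5.0e-04 -1.0e+00] F [-0.46  0.04 -2.1 ] M [-0.01  0.05 -0.01] w 0.0501 lat err 0.0003
```

Request:
{"name": "apply_moves", "arguments": {"increments": [0,0,-0.002,0,0.004,0,0,0,-0.002,0,0.001,0,0,0,-0.001,0,0,0,0,0,0,0,0,0]}}

```text
t: 13.42
eef_pos: [0.4906, -0.086, 0.0282]
ee_rot: [3.141, -0.001, -1.659]
force: [-0.7, -0.4, -2.5]
width: 0.0499
```

```bash
python3 s.py
```

```text
13.4167 p [ 0.4906 -0.086   0.0282] yaw+1.6585 -0.0008 zdir [-3.e-04 -5.e-04 -1.e+00] F [-0.66 -0.39 -2.53] M [-0.    0.07 -0.06] w 0.0499 lat err 0.0007
```

Request:
{"name": "apply_moves", "arguments": {"increments": [0,-0.0006,-0.0008,0,0,0,0,0,-0.0004,0,0,0,0,0,0,0,0,0]}}

```text
t: 13.67
eef_pos: [0.4908, -0.0865, 0.0278]
ee_rot: [-3.142, -0.0, -1.659]
force: [-0.0, -0.1, -2.4]
width: 0.0502
```

```bash
python3 s.py
```

```text
13.6667 p [ 0.4908 -0.0865  0.0278] yaw+1.6585 -0.0002 zdir [ 0.e+00 -4.e-04 -1.e+00] F [-0.   -0.12 -2.37] M [-0.03 -0.09  0.02] w 0.0502 lat err 0.0003
```

Request:
{"name": "apply_moves", "arguments": {"increments": [0,-0.0003,-0.0015,0,0,0,0,0,-0.0005,0,0,0,0,0,0,0,0,0]}}

```text
t: 13.92
eef_pos: [0.4913, -0.0864, 0.0279]
ee_rot: [-3.14, 0.0, -1.658]
force: [0.2, 0.4, -2.8]
width: 0.05
```

```bash
python3 s.py
```

```text
13.9167 p [ 0.4913 -0.0864  0.0279] yaw+1.6585 0.0006 zdir [ 1.8e-03 -1.0e-04 -1.0e+00] F [ 0.16  0.36 -2.8 ] M [ 0.04 -0.02 -0.  ] w 0.05 lat err 0.0004
```

Request:
{"name": "apply_moves", "arguments": {"increments": [0,-0.0005,-0.002,0,0.001,0,0,0,-0.002,0,0,0,0,0,-0.001,0,0,0]}}

```text
t: 14.17
eef_pos: [0.4918, -0.0865, 0.0274]
ee_rot: [-3.139, 0.0, -1.657]
force: [-1.3, -1.1, 2.7]
width: 0.0497
```

```bash
python3 s.py
```

```text
14.1667 p [ 0.4918 -0.0865  0.0274] yaw+1.6585 0.0017 zdir [ 2.5e-03 -1.0e-04 -1.0e+00] F [-1.3  -1.07  2.73] M [ 0.    0.73 -0.  ] w 0.0497 lat err 0.0004
```

Request:
{"name": "apply_moves", "arguments": {"increments": [0.003,-0.0004,0,0,0.001,-0.001,0.004,-0.0004,0,0,0,0,0.004,-0.0004,0,0,0,0,0.004,-0.0004,0,0,0,0,0.003,-0.0003,0,0,0,0,0,0,0,0,0,0]}}

```text
t: 14.67
eef_pos: [0.5087, -0.0891, 0.0274]
ee_rot: [3.137, -0.001, -1.658]
force: [-0.9, 1.3, 2.0]
width: 0.0503
```

```bash
python3 s.py
```

```text
14.6667 p [ 0.5087 -0.0891  0.0274] yaw+1.6585 0.0002 zdir [-4.4e-03 -8.0e-04 -1.0e+00] F [-0.93  1.29  1.99] M [ 0.61 -0.17  0.03] w 0.0503 lat err -0.0008
```

Request:
{"name": "apply_moves", "arguments": {"increments": [0.002,0.0003,0,0,-0.003,0,0.003,0,0,0,0,0,0.002,0,0,0,0,0,0,0,0,0,0,0]}}

```text
t: 15.0
eef_pos: [0.5131, -0.0899, 0.0275]
ee_rot: [3.132, -0.003, -1.659]
force: [-3.3, 2.6, 3.4]
width: 0.0499
```

```bash
python3 s.py
python3 - <<'E'
from h import *
import json
s=arm.get_state();f=save("wrist","w5")
json.dump(dict(eef_pos=list(s['eef_pos']),ee_rot=list(s['ee_rot'])),open('st5.json','w'))
cv2.imwrite('pics/w5c.png',cv2.resize(f[0:260,140:400,::-1],None,fx=2.3,fy=2.3,interpolation=cv2.INTER_CUBIC))
E
```

```text
15.0 p [ 0.5131 -0.0899  0.0275] yaw+1.6585 -0.0002 zdir [-0.0096 -0.0023 -1.    ] F [-3.33  2.57  3.42] M [1.06 0.55 0.14] w 0.0499 lat err -0.0012
```

View pics/w5c.png

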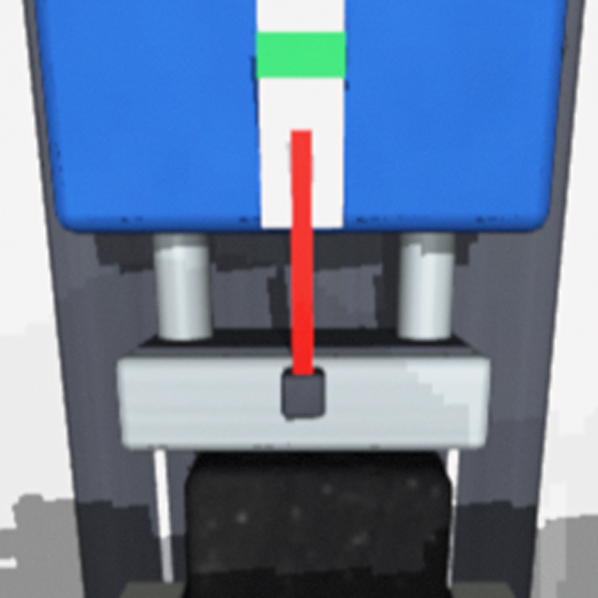

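Run:
```python
from meas import *
st=json.load(open('st5.json')); f=cv2.imread('pics/w5.png',0).astype(np.float32)
q=lambda x,y:(140+x/2.3,y/2.3)
print('l',ridge(f,q(162,455),q(168,575),.01,st)); print('r',ridge(f,q(454,455),q(452,530),.01,st))
zt=.040
a,b=q(187,470)[0],q(451,470)[0]
for y in (208,216,224,235): print(y,f[y,int(a)-6:int(a)+8].astype(int),f[y,int(b)-7:int(b)+7].astype(int))
print('aL',edge(f,range(206,245),int(a),zt,st)); print('aR',edge(f,range(206,245),int(b),zt,st))
P=[at("wrist",q(*p),.043,st) for p in ((121,448),(487,445))]; print('stop',np.round(P,4))
F=[at("wrist",q(*p),.040,st) for p in ((215,454),(425,454))]; print('front top',np.round(F,4))
```

```text
l (40, -0.08775535970926285, -0.05439468100667)
r (40, -0.011632167734205723, -0.12204369902610779)
208 [85 84 85 85 85 69 33 23 28 32 33 36 37 36] [ 29  25  24  24  22  30 109 214 241 192 109  85  87  90]
216 [83 83 85 87 81 44 28 31 35 37 40 39 39 37] [ 42  38  34  31  33  28  28 101 173 126  87  88  91  88]
224 [84 85 84 83 80 50 24 26 31 36 39 37 43 40] [ 34  32  34  32  30  26  31  71 100  65  44  44  47  45]
235 [45 45 45 46 41 30 21 28 33 36 40 37 40 42] [ 27  22  19  16  15  21  78 137  83  45  46  45  45  45]
aL (-0.14692647755146027, -0.058571357280015945)
aR (-0.08641629666090012, -0.11310835182666779)
stop [[ 0.5637 -0.0603  0.043 ]
 [ 0.5586 -0.1235  0.043 ]]
front top [[ 0.5603 -0.0759  0.04  ]
 [ 0.557  -0.1131  0.04  ]]
```

```bash
python3 - <<'E'
from meas import *
st=json.load(open('st5.json'))
for row,l,r in ((208,220.4,334.6),(216,219.7,335.4),(224,219.7,335.4)):
  for z in (.04,.036):
    a,b=at("wrist",(l,row),z,st),at("wrist",(r,row),z,st); c=(a+b)/2
    print(row,z,a.round(4),b.round(4),'w',np.linalg.norm(a-b).round(4),'off',(c[1]-(-.0865-.0877*(c[0]-.5))).round(4), 'ang',np.arctan2(a[0]-b[0],a[1]-b[1]).round(3))
# where is line-centre
E
python3 s.py
```

```text
208 0.04 [ 0.5563 -0.07    0.04  ] [ 0.5521 -0.1169  0.04  ] w 0.0471 off -0.0022 ang 0.089
208 0.036 [ 0.5551 -0.0692  0.036 ] [ 0.5508 -0.1175  0.036 ] w 0.0485 off -0.0022 ang 0.089
216 0.04 [ 0.5529 -0.0692  0.04  ] [ 0.5486 -0.1171  0.04  ] w 0.0481 off -0.0022 ang 0.089
216 0.036 [ 0.5515 -0.0684  0.036 ] [ 0.5471 -0.1177  0.036 ] w 0.0496 off -0.0022 ang 0.089
224 0.04 [ 0.5493 -0.0687  0.04  ] [ 0.545 -0.117  0.04 ] w 0.0485 off -0.0022 ang 0.089
224 0.036 [ 0.5479 -0.0679  0.036 ] [ 0.5435 -0.1176  0.036 ] w 0.05 off -0.0022 ang 0.089
15.05 p [ 0.5131 -0.0899  0.0275] yaw+1.6585 -0.0002 zdir [-0.0095 -0.0023 -1.    ] F [-3.69  1.1   4.76] M [0.53 1.07 0.08] w 0.0497 lat err -0.0012
```

Request:
{"name": "apply_moves", "arguments": {"increments": [-0.002,0.001,0.003,0.002,-0.006,0,-0.001,0.0015,0.001,0,-0.004,0,0,0,0,0,0,0]}}

```text
t: 15.3
eef_pos: [0.5107, -0.0875, 0.0309]
ee_rot: [-3.141, -0.0, -1.659]
force: [0.6, -0.1, -2.8]
width: 0.0499
```

```bash
python3 s.py
```

```text
15.3 p [ 0.5107 -0.0875  0.0309] yaw+1.6585 -0.0008 zdir [ 8.e-04 -3.e-04 -1.e+00] F [ 0.55 -0.06 -2.76] M [-0.05  0.02 -0.03] w 0.0499 lat err 0.0011
```

```bash
cat > off.py <<'E'
from meas import *
s=arm.get_state(); f=save("wrist",sys.argv[1]); g=cv2.GaussianBlur(cv2.cvtColor(f,cv2.COLOR_RGB2GRAY),(3,3),0).astype(int)
zt=s['eef_pos'][2]+.0123-.002
for row in range(205,240,5):
    m=g[row]
    d=np.diff(m); L=210+np.argmin(d[210:235])+.5
    c=260
    while not (m[c+1]-m[c]>=8 and c>310) and c<360: c+=1
    a,b=at("wrist",(L,row),zt,s),at("wrist",(c+.5,row),zt,s); cc=(a+b)/2
    print(row,L,c+.5,'w',np.linalg.norm(a-b).round(4),'off',(cc[1]-(-.0865-.0877*(cc[0]-.5))).round(4))
r=(f[:,:,0]>180)&(f[:,:,1]<80); gr=(f[:,:,1]>180)&(f[:,:,0]<120)&(f[:,:,2]<160)
ys,xs=np.nonzero(r); y2,x2=np.nonzero(gr)
if len(ys) and len(y2): print('red tip row',ys.min(),'col',xs[ys<ys.min()+3].mean(),'green rows',y2.min(),y2.max())
elif len(ys): print('red tip',ys.min(),'no green')
E
python3 off.py w6
```

```text
205 217.5 332.5 w 0.0483 off 0.0011
210 218.5 334.5 w 0.0489 off 0.0004
215 218.5 334.5 w 0.0491 off 0.0004
220 218.5 334.5 w 0.0494 off 0.0004
225 219.5 334.5 w 0.0492 off 0.0002
230 219.5 334.5 w 0.0494 off 0.0002
235 219.5 333.5 w 0.0492 off 0.0004
red tip row 50 col 277.0 green rows 8 27
```

Request:
{"name": "apply_moves", "arguments": {"increments": [0,0,-0.002,0,0,0,0,0,-0.002,0,0,0,0,0,-0.001,0,0,0]}}

```text
t: 15.6
eef_pos: [0.5112, -0.0874, 0.0272]
ee_rot: [-3.141, -0.001, -1.658]
force: [-10.5, 4.5, 29.2]
width: 0.0497
```

```bash
python3 s.py
```

```text
15.6 p [ 0.5112 -0.0874  0.0272] yaw+1.6585 0.0004 zdir [ 1.e-03 -8.e-04 -1.e+00] F [-10.53   4.52  29.2 ] M [ 1.71  3.75 -0.14] w 0.0497 lat err 0.0012
```

Request:
{"name": "apply_moves", "arguments": {"increments": [0,0,0.0004,0,0,0,0,0,0,0,0,0]}}

```text
t: 15.77
eef_pos: [0.5115, -0.0873, 0.028]
ee_rot: [-3.14, -0.001, -1.658]
force: [-0.6, 0.5, -3.0]
width: 0.0498
```

```bash
python3 s.py
```

```text
15.7667 p [ 0.5115 -0.0873  0.028 ] yaw+1.6585 0.0007 zdir [ 1.6e-03 -8.0e-04 -1.0e+00] F [-0.6   0.49 -2.96] M [-0.05 -0.02  0.04] w 0.0498 lat err 0.0013
```

Request:
{"name": "apply_moves", "arguments": {"increments": [0.002,-0.0003,-0.0005,0,0.001,-0.0006,0.0025,-0.0003,-0.0003,0,0,0,0.0025,-0.0003,0,0,0,0,0.0015,-0.0002,0,0,0,0,0,0,0,0,0,0]}}

```text
t: 16.18
eef_pos: [0.5165, -0.0886, 0.0274]
ee_rot: [3.134, -0.002, -1.659]
force: [-1.5, 1.8, 3.2]
width: 0.05
```

```bash
python3 s.py; python3 off.py w7
```

```text
16.1833 p [ 0.5165 -0.0886  0.0274] yaw+1.6585 -0.0002 zdir [-0.0074 -0.0013 -1.    ] F [-1.46  1.8   3.22] M [0.47 0.48 0.  ] w 0.05 lat err 0.0004
205 214.5 332.5 w 0.0494 off 0.001
210 215.5 334.5 w 0.05 off 0.0004
215 215.5 334.5 w 0.0503 off 0.0004
220 215.5 334.5 w 0.0505 off 0.0004
225 216.5 334.5 w 0.0503 off 0.0002
230 216.5 334.5 w 0.0506 off 0.0002
235 216.5 333.5 w 0.0504 off 0.0004
red tip row 68 col 275.0 green rows 25 44
```

Request:
{"name": "apply_moves", "arguments": {"increments": [0.003,-0.0002,0,0,-0.004,0,0.003,-0.0002,0,0,-0.002,0,0.003,-0.0002,0,0,-0.002,0,0.001,0,0,0,0,0,0,0,0,0,0,0]}}

```text
t: 16.65
eef_pos: [0.5209, -0.0898, 0.0274]
ee_rot: [3.132, -0.003, -1.659]
force: [-0.6, -0.5, 1.6]
width: 0.0503
```

```bash
python3 s.py; python3 off.py w8
```

```text
16.65 p [ 0.5209 -0.0898  0.0274] yaw+1.6585 -0.0006 zdir [-0.0094 -0.0022 -1.    ] F [-0.63 -0.46  1.59] M [0.22 0.15 0.07] w 0.0503 lat err -0.0004
205 220.5 360.5 w 0.0586 off -0.0069
210 213.5 334.5 w 0.0509 off 0.0
215 213.5 334.5 w 0.0511 off 0.0
220 214.5 334.5 w 0.0509 off -0.0002
225 214.5 334.5 w 0.0512 off -0.0002
230 214.5 333.5 w 0.051 off 0.0001
235 214.5 333.5 w 0.0513 off 0.0001
red tip row 75 col 273.0 green rows 41 58
```

Request:
{"name": "apply_moves", "arguments": {"increments": [0.003,-0.0002,0,0.001,-0.004,0,0.003,-0.0002,0,0.001,-0.004,0,0.003,-0.0002,0,0,-0.003,0,0.002,-0.0001,0,0,0,0,0,0,0,0,0,0]}}

```text
t: 17.12
eef_pos: [0.5215, -0.0901, 0.0274]
ee_rot: [3.126, -0.002, -1.66]
force: [-0.5, 0.0, 1.2]
width: 0.05
```

```bash
python3 s.py; python3 off.py w9
```

```text
17.1167 p [ 0.5215 -0.0901  0.0274] yaw+1.6585 -0.0017 zdir [-1.610e-02 -2.000e-04 -9.999e-01] F [-0.49  0.02  1.22] M [-0.19  0.04  0.06] w 0.05 lat err -0.0007
205 219.5 360.5 w 0.0589 off -0.007
210 219.5 334.5 w 0.0482 off -0.0016
215 213.5 334.5 w 0.051 off -0.0003
220 213.5 334.5 w 0.0513 off -0.0003
225 213.5 334.5 w 0.0515 off -0.0003
230 214.5 333.5 w 0.0509 off -0.0002
235 214.5 333.5 w 0.0512 off -0.0002
red tip row 76 col 271.6521739130435 green rows 43 61
```

Request:
{"name": "apply_moves", "arguments": {"increments": [0.004,-0.0003,0.0005,0,-0.012,0]}}

```text
t: 17.25
eef_pos: [0.5234, -0.0905, 0.0272]
ee_rot: [3.134, -0.001, -1.661]
force: [-11.7, 4.0, 7.6]
width: 0.0497
```

```bash
python3 s.py
```

```text
17.25 p [ 0.5234 -0.0905  0.0272] yaw+1.6585 -0.0024 zdir [-8.e-03 -3.e-04 -1.e+00] F [-11.71   3.97   7.59] M [1.56 3.98 0.18] w 0.0497 lat err -0.0009
```

Request:
{"name": "apply_moves", "arguments": {"increments": [0.003,0,0.0012,0,-0.005,0.001,0.003,0,0.0005,0,-0.003,0]}}

```text
t: 17.42
eef_pos: [0.5241, -0.0906, 0.0272]
ee_rot: [3.132, -0.001, -1.661]
force: [-15.1, 8.4, 21.0]
width: 0.0497
```

```bash
python3 s.py; python3 off.py w10
```

```text
17.4167 p [ 0.5241 -0.0906  0.0272] yaw+1.6585 -0.0027 zdir [-9.2e-03 -4.0e-04 -1.0e+00] F [-15.07   8.4   21.03] M [2.98 5.52 0.27] w 0.0497 lat err -0.0009
205 211.5 360.5 w 0.0623 off -0.0056
210 219.5 334.5 w 0.0483 off -0.0019
215 218.5 334.5 w 0.049 off -0.0016
220 213.5 334.5 w 0.0514 off -0.0006
225 213.5 333.5 w 0.0512 off -0.0003
230 213.5 333.5 w 0.0514 off -0.0003
235 213.5 333.5 w 0.0517 off -0.0003
red tip row 76 col 270.8181818181818 green rows 52 70
```

Request:
{"name": "apply_moves", "arguments": {"increments": [0.002,0.0003,0.002,0,0,0]}}

```text
t: 17.55
eef_pos: [0.5234, -0.0904, 0.028]
ee_rot: [3.127, -0.002, -1.662]
force: [-5.0, 0.1, -6.6]
width: 0.0496
```

```bash
python3 s.py
```

```text
17.55 p [ 0.5234 -0.0904  0.028 ] yaw+1.6585 -0.0034 zdir [-1.430e-02 -6.000e-04 -9.999e-01] F [-4.99  0.1  -6.64] M [0.02 1.75 0.12] w 0.0496 lat err -0.0008
```

Request:
{"name": "apply_moves", "arguments": {"increments": [0.003,0.0003,0.0003,0,-0.008,0.003,0.003,0.0003,0,0,-0.006,0.002]}}

```text
t: 17.72
eef_pos: [0.5243, -0.0905, 0.0272]
ee_rot: [3.132, -0.002, -1.658]
force: [-18.9, 7.7, 34.5]
width: 0.0497
```

```bash
python3 s.py; python3 off.py w11
```

```text
17.7167 p [ 0.5243 -0.0905  0.0272] yaw+1.6585 0.0002 zdir [-0.0101 -0.0015 -0.9999] F [-18.87   7.67  34.48] M [ 2.99  7.12 -0.16] w 0.0497 lat err -0.0008
205 212.5 360.5 w 0.0619 off -0.0056
210 219.5 335.5 w 0.0488 off -0.0018
215 218.5 335.5 w 0.0494 off -0.0016
220 213.5 334.5 w 0.0513 off -0.0003
225 213.5 334.5 w 0.0516 off -0.0003
230 214.5 333.5 w 0.051 off -0.0003
235 214.5 333.5 w 0.0512 off -0.0003
red tip row 76 col 272.0 green rows 52 70
```

Request:
{"name": "apply_moves", "arguments": {"increments": [0.001,0.0003,0.003,0,0,0,0.003,0,0.0005,0,0,0]}}

```text
t: 17.93
eef_pos: [0.5236, -0.0907, 0.0289]
ee_rot: [3.124, -0.003, -1.66]
force: [-4.3, 0.3, 0.4]
width: 0.0498
```

```bash
python3 s.py; python3 off.py w12
```

```text
17.9333 p [ 0.5236 -0.0907  0.0289] yaw+1.6585 -0.0014 zdir [-0.0178 -0.0019 -0.9998] F [-4.34  0.26  0.37] M [0.53 1.62 0.12] w 0.0498 lat err -0.0011
205 232.5 360.5 w 0.0534 off -0.0101
210 219.5 334.5 w 0.0482 off -0.0019
215 212.5 334.5 w 0.0514 off -0.0004
220 213.5 334.5 w 0.0512 off -0.0006
225 213.5 334.5 w 0.0515 off -0.0006
230 213.5 333.5 w 0.0513 off -0.0004
235 214.5 333.5 w 0.0512 off -0.0006
red tip row 76 col 270.5 green rows 51 69
```

Request:
{"name": "apply_moves", "arguments": {"increments": [-0.004,0.0006,0.001,0.001,-0.005,0.001,-0.004,0.0006,0.001,0.001,-0.005,0,-0.002,0.0003,0,0,-0.005,0,0,0,0,0,0,0]}}

```text
t: 18.32
eef_pos: [0.5134, -0.0895, 0.0292]
ee_rot: [3.14, 0.0, -1.66]
force: [-1.0, 0.7, -2.6]
width: 0.0496
```

```bash
python3 s.py
```

```text
18.3167 p [ 0.5134 -0.0895  0.0292] yaw+1.6585 -0.0013 zdir [-1.1e-03  2.0e-04 -1.0e+00] F [-1.04  0.71 -2.61] M [-0.03  0.05 -0.  ] w 0.0496 lat err -0.0007
```

Request:
{"name": "apply_moves", "arguments": {"increments": [0,0.0008,-0.0015,0,0,0.001,0,0.0003,-0.001,0,0,0]}}

```text
t: 18.48
eef_pos: [0.5142, -0.0883, 0.0273]
ee_rot: [-3.141, 0.0, -1.658]
force: [-2.7, -1.2, 5.8]
width: 0.05
```

```bash
python3 s.py
```

```text
18.4833 p [ 0.5142 -0.0883  0.0273] yaw+1.6585 0.0004 zdir [ 0.0011  0.     -1.    ] F [-2.74 -1.2   5.8 ] M [-0.73  1.32 -0.02] w 0.05 lat err 0.0005
```

Request:
{"name": "apply_moves", "arguments": {"increments": [0,0,-0.0015,0,0,0]}}

```text
t: 18.57
eef_pos: [0.5143, -0.0884, 0.0271]
ee_rot: [-3.141, -0.0, -1.657]
force: [-12.7, 6.7, 37.1]
width: 0.0496
```

Request:
{"name": "apply_moves", "arguments": {"increments": [0,0,-0.0003,0,0,0,0,0,-0.0003,0,0,0,0,0,0.0006,0,0,0,0,0,0.0004,0,0,0], "force": 55}}

```text
t: 18.9
eef_pos: [0.5157, -0.0879, 0.0285]
ee_rot: [-3.138, 0.0, -1.657]
force: [-0.4, -0.1, -1.7]
width: 0.0493
```

```bash
python3 s.py
```

```text
18.9 p [ 0.5157 -0.0879  0.0285] yaw+1.6585 0.0018 zdir [ 3.7e-03 -2.0e-04 -1.0e+00] F [-0.37 -0.1  -1.75] M [-0.    0.    0.04] w 0.0493 lat err 0.0011
```

Request:
{"name": "apply_moves", "arguments": {"increments": [0.002,-0.0003,0,0,0.002,-0.001,0.0025,-0.0003,0,0,0,0,0.003,-0.0003,0.0002,0,-0.002,0,0.003,-0.0002,0.0003,0,-0.004,0]}}

```text
t: 19.23
eef_pos: [0.5245, -0.0891, 0.0278]
ee_rot: [-3.139, -0.0, -1.658]
force: [-6.2, 1.7, -0.0]
width: 0.0499
```

```bash
python3 s.py; python3 off.py w13
```

```text
19.2333 p [ 0.5245 -0.0891  0.0278] yaw+1.6585 0.0004 zdir [ 2.7e-03 -4.0e-04 -1.0e+00] F [-6.17  1.72 -0.01] M [0.92 2.16 0.2 ] w 0.0499 lat err 0.0006
205 212.5 360.5 w 0.0621 off -0.0042
210 219.5 334.5 w 0.0485 off -0.0002
215 218.5 335.5 w 0.0496 off -0.0001
220 216.5 334.5 w 0.0502 off 0.0005
225 217.5 334.5 w 0.05 off 0.0003
230 217.5 334.5 w 0.0503 off 0.0003
235 217.5 333.5 w 0.0501 off 0.0005
red tip row 75 col 276.0 green rows 52 69
```

Request:
{"name": "apply_moves", "arguments": {"increments": [0.0035,-0.0003,0.0002,0,-0.004,0,0.003,-0.0003,0.0002,0,-0.005,0]}}

```text
t: 19.45
eef_pos: [0.5262, -0.0898, 0.0272]
ee_rot: [-3.139, -0.0, -1.659]
force: [-17.6, 11.9, 21.3]
width: 0.0495
```

```bash
python3 s.py; python3 off.py w14|tail -5
```

```text
19.45 p [ 0.5262 -0.0898  0.0272] yaw+1.6585 -0.0008 zdir [ 2.1e-03 -7.0e-04 -1.0e+00] F [-17.56  11.92  21.33] M [4.92 6.31 0.29] w 0.0495 lat err 0.0001
220 215.5 333.5 w 0.0502 off 0.0003
225 215.5 333.5 w 0.0505 off 0.0003
230 215.5 333.5 w 0.0507 off 0.0004
235 216.5 333.5 w 0.0505 off 0.0002
red tip row 75 col 274.0 green rows 58 75
```

Request:
{"name": "apply_moves", "arguments": {"increments": [0.0025,0.0002,0.0015,0,-0.001,0]}}

```text
t: 19.58
eef_pos: [0.5254, -0.0896, 0.0277]
ee_rot: [3.139, -0.001, -1.66]
force: [-7.2, 0.5, -6.3]
width: 0.0497
```

```bash
python3 s.py; python3 off.py w15|tail -2
```

```text
19.5833 p [ 0.5254 -0.0896  0.0277] yaw+1.6585 -0.0014 zdir [-2.6e-03 -7.0e-04 -1.0e+00] F [-7.15  0.48 -6.26] M [0.31 2.55 0.21] w 0.0497 lat err 0.0002
235 216.5 333.5 w 0.0505 off 0.0002
red tip row 75 col 274.0 green rows 56 73
```

Request:
{"name": "apply_moves", "arguments": {"increments": [0.005,-0.0002,0.0008,0,-0.005,0.001]}}

```text
t: 19.72
eef_pos: [0.5273, -0.0899, 0.0275]
ee_rot: [3.138, -0.001, -1.66]
force: [-8.4, 3.8, 1.1]
width: 0.0496
```

```bash
python3 s.py; python3 off.py w16|tail -2
```

```text
19.7167 p [ 0.5273 -0.0899  0.0275] yaw+1.6585 -0.001 zdir [-0.0036 -0.001  -1.    ] F [-8.37  3.79  1.12] M [1.47 3.04 0.33] w 0.0496 lat err 0.0
235 215.5 333.5 w 0.0509 off 0.0003
red tip row 76 col 274.0 green rows 62 79
```

Request:
{"name": "apply_moves", "arguments": {"increments": [0.006,-0.0004,0.0007,0,-0.006,0.001]}}

```text
t: 19.85
eef_pos: [0.5295, -0.0905, 0.0272]
ee_rot: [3.136, -0.002, -1.659]
force: [-22.6, 11.5, 22.0]
width: 0.0497
```

```bash
python3 s.py; python3 off.py w17|tail -2
```

```text
19.85 p [ 0.5295 -0.0905  0.0272] yaw+1.6585 -0.0005 zdir [-0.0054 -0.0014 -1.    ] F [-22.57  11.54  21.99] M [4.62 8.15 0.54] w 0.0497 lat err -0.0004
235 214.5 333.5 w 0.0513 off 0.0001
red tip row 76 col 273.0 green rows 69 86
```

Request:
{"name": "apply_moves", "arguments": {"increments": [0.004,0.0002,0.0012,0,-0.005,0]}}

```text
t: 19.98
eef_pos: [0.5296, -0.0904, 0.0274]
ee_rot: [3.134, -0.002, -1.659]
force: [-10.2, 4.2, -0.5]
width: 0.0501
```

```bash
python3 s.py; python3 off.py w18|tail -2; python3 s.py
```

```text
19.9833 p [ 0.5296 -0.0904  0.0274] yaw+1.6585 -0.0009 zdir [-0.0082 -0.0016 -1.    ] F [-10.23   4.23  -0.49] M [1.51 3.44 0.28] w 0.0501 lat err -0.0003
235 215.5 333.5 w 0.0508 off -0.0
red tip row 76 col 273.0 green rows 69 86
20.0333 p [ 0.5296 -0.0905  0.0273] yaw+1.6585 -0.001 zdir [-0.0087 -0.0017 -1.    ] F [-11.01   4.53   3.04] M [1.75 4.11 0.39] w 0.0499 lat err -0.0003
```

```bash
python3 - <<'E'
from h import *
w=optics.grab_frame("wrist"); t=optics.grab_frame("top"); s=optics.grab_frame("side")
a=cv2.resize(w[0:270,110:430],(600,506),interpolation=cv2.INTER_CUBIC)
b=cv2.resize(s[140:290,190:340],(400,400),interpolation=cv2.INTER_CUBIC)
c=np.zeros((506,800,3),np.uint8); c[:,:480]=cv2.resize(a,(480,506)); c[:320,480:]=cv2.resize(b,(320,320)); 
c[320:506,480:]=cv2.resize(t[200:293,130:290],(320,186),interpolation=cv2.INTER_CUBIC)
save(None,"fin",c)
E
python3 s.py; python3 off.py w19
```

```text
20.1833 p [ 0.5295 -0.0904  0.0273] yaw+1.6585 -0.0009 zdir [-0.0084 -0.0017 -1.    ] F [-11.94   5.47   3.92] M [1.81 4.   0.39] w 0.0495 lat err -0.0003
205 212.5 360.5 w 0.0619 off -0.0051
210 218.5 334.5 w 0.0488 off -0.0009
215 218.5 335.5 w 0.0494 off -0.0011
220 218.5 335.5 w 0.0497 off -0.0011
225 219.5 334.5 w 0.0491 off -0.0011
230 215.5 333.5 w 0.0506 off -0.0
235 215.5 332.5 w 0.0504 off 0.0002
red tip row 76 col 273.0 green rows 69 86
```

View pics/fin.png

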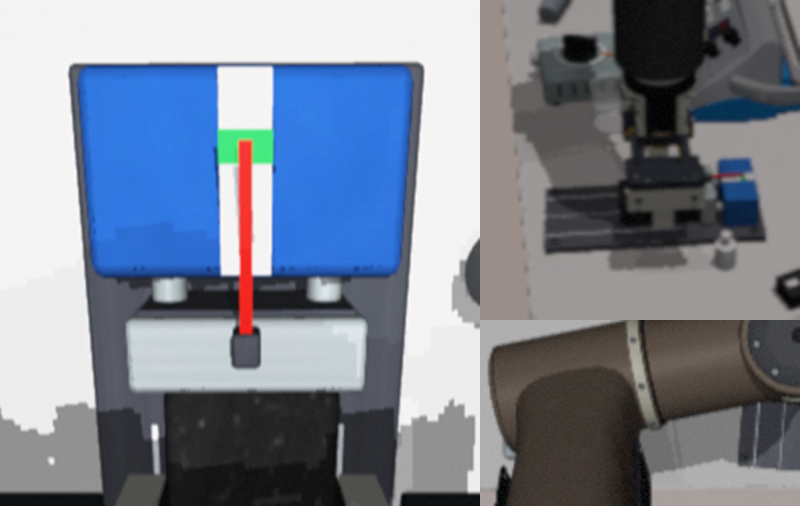

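The red tip lies inside the green band, about 60 % of the way through it. The adapter's end is square on the stop and centred between the lines (~340 and 155 in the crop). The weight is still standing beside the jig. Handing in.

```bash
python3 - <<'E'
from h import *
arm.job_done()
E
python3 s.py
```

```text
the job is handed in; nothing more can be done
the job is handed in; nothing more can be done
```

I turned the dial to the orange tab, then laid the adapter on the jig and pressed it against the stop. I handed the job in at about 20 s with the arm still holding the push.

**Last checks**
- **Dial:** I turned it about 0.77 rad clockwise and let go. A wrist picture taken right after showed the white line on the orange tab, within about 0.02 rad.
- **Stop:** The red tip is inside the green band, and I read the travel as about 10.5 mm, so about 10.5 N on the spring. It stayed steady over repeated readings and never came near the 20 mm end.
- **Adapter:** It lies on the plate with its end flush on the stop. It is centred to about 1 mm and parallel to the lines within about 0.01 rad.

**What disagreed or was not checked**
- **Wrist force:** It read 11–12 N along the push plus about 5 N sideways, more than the spring alone. I put the difference down to friction on the plate.
- **Tool tilt:** The tool itself leans about 0.5°.
- **First push:** My first attempt dragged on the plate, pressing down at up to about 37 N for a moment. I backed off, levelled the tool and pressed again more lightly.
- **Bystanders:** The last pictures show the weight standing where it was. The arm hid the vial and the beaker in them. No planned path came near either, but I did not confirm them at the end. I also did not recheck the dial after moving on to the adapter.

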